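# Load the capacitor bank in order of height

### The arm

A 7-joint arm with a two-finger parallel gripper is mounted at the origin on the work surface. World frame = base frame: x ahead of the robot, y to its left, z up, the work surface at z = 0. Lengths are in m, angles in rad, forces in N, time in s.
With the tool pointing down it reaches from about 0.35 to 0.9 m from the base axis. Payload 19.9 kg.
Tool frame: the origin (TCP) lies at the very end of the fingers, on their centre line; the grasp point (between the pads) lies 19 mm behind it; z points along the fingers, y is the line along which they close (so a half turn about z gives the same grasp; the last joint's range is limited). The gripper opens to 85 mm and grips with 20 to 120 N. Pads are 22 mm wide; open, the fingers measure 114 mm over their backs; the gripper's body (76 mm by 85 mm) begins 54 mm behind the grasp point. The pads swing forward as they close: fully open they stand 13 mm farther back than shut.
Start: joints at [-1.264, 0.417, -0.01, 1.614, 0.005, 1.111, -0.053], TCP at [0.214, 0.587, 0.21] pointing down, gripper open.
Joint ranges: [-2.81, 2.81], [-0.39, 2.02], [-1.27, 1.25], [0.06, 2.57], [-1.19, 4.33], [0.19, 2], [-2.82, 2.82]. Speed limits (rad/s): [1.89, 1.89, 2.39, 2.39, 3.01, 3.01, 3.01].

### API

Orientations are given as a 3x3 rotation matrix whose columns are the frame's x, y, z axes.
In Python, from plant import get_obs, snapshot, calibration, close_job, look_for gives the robot as it stands.
- The arm moves only by the shell command python3 -m pendant 'ROWS' [FORCE]. ROWS is JSON, one flat list of numbers, 5 for each row, row after row: the finger opening in mm, from 0 to 85.4, then the shift along the tool's x, y, z in mm, then the turn about the tool's z in degrees. In form: [claw, tx, ty, tz, roll, claw, tx, ty, tz, roll, ...]. A call has 1 to 12 rows; each row shifts and turns the commanded pose from where the row before left it, along the tool's axes as they then stand; what a row does not reach is not made up. A row lasts 1/12 s, in which the tool goes at most 41.7 mm and 7.16 degrees, less where a joint would pass 70% of its speed; a pose out of reach is approached as far as the arm can. A call is refused whole if a number of a shift passes 41.7 or a number of a turn 7.16, either way. A call with a gripper value outside its range is refused whole. The fingers move at their own pace and stop on an object; FORCE is the grip in N (left out, the last holds). Time passes only in rows, so rows that do not move let the fingers close. It gives the time, the measured TCP pose, the force, the opening and the grip force at its end, in the units of the state.
- get_obs(): the state, without advancing time (a new reading comes with each control period).
- snapshot(name): name is "side" or "top"; returns (picture, depth): 420x560x3 uint8, red, green, blue; 420x560 float32, m along the optical axis (not along the pixel's ray), 0 where there is no reading.
- calibration(name): a dict with "K" (3x3 intrinsics, pixels), "D" ([k1, k2, p1, p2, k3] as OpenCV has them; the pictures are not rectified), "R" (3x3) and "t" (3): a world point X has camera coordinates R X + t. Camera axes: x right, y down, z forward; pixel columns grow to the right and rows downward; lengths in m; the calibration is good to about 2 mm. A picture is of the moment at which its call begins. calibration takes no time and is no camera call.
- close_job(): hands the job in; it is judged then, once.
Trained networks look in the newest picture that a camera, given by its name, has taken for a name from the list of things; names that differ only in an ending like _2 or _b are one class to them, and where a whole thing is asked for, a point or a joint stands for the part that bears it (a point fixed in the world has none). Each returns a list of dicts, best first, with "confidence" (0 to 1); they miss things now and then, are a little off and sometimes report something else, mostly with a low value. They report only what shows in the picture. A call takes as long as a camera call.
- look_for(camera, thing): "centre" ([column, row] in pixels, amid what is visible of it).
The state is a dict: "clock": time; "q": joint angles; "qd": joint speeds; "joint_torque": joint torques, N m; "tcp_pos": TCP position; "tool_rot": TCP orientation; "wrist_force": force on the tool from outside, world axes, zero at the start; "torque": the same for the moment, N m; "opening": finger opening in m; "grip_force": force on a finger pad.
Only numpy, scipy, OpenCV 4.12 (cv2) and the standard library are available. Lean on these libraries where they do the work, as an engineer would, in place of code of your own. Each camera call takes 0.05 s, during which the arm holds its last target. There are 200 camera calls.

### The job

Set up the capacitor bank for the discharge test: stand the four loose black capacitors upright on the four round seats of the rail, one centred on each, in order of height, with the tallest on the seat next to the terminal post and the shortest at the far end. Never let a capacitor tip over.

Things in the scene. Friction and masses are not known exactly. Their poses are not given: they have to be found in the camera images.
- cap_a_mid (a point): Centre (half-way up, on the axis) of the shortest of four loose capacitors, upright round cans with black sleeves, a thin grey stripe down one side, an aluminium top and two small brass screw terminals on it; all look alike but for size. This one: diameter 36 mm, height 40 mm including the 4 mm terminals. z is its upright axis. It stands loose on the bench at the start.
- cap_b_mid (a point): Centre (half-way up, on the axis) of the second shortest of four loose capacitors, upright round cans with black sleeves, a thin grey stripe down one side, an aluminium top and two small brass screw terminals on it; all look alike but for size. This one: diameter 50 mm, height 60 mm including the 4 mm terminals. z is its upright axis. It stands loose on the bench at the start.
- cap_c_mid (a point): Centre (half-way up, on the axis) of the second tallest of four loose capacitors, upright round cans with black sleeves, a thin grey stripe down one side, an aluminium top and two small brass screw terminals on it; all look alike but for size. This one: diameter 40 mm, height 80 mm including the 4 mm terminals. z is its upright axis. It stands loose on the bench at the start.
- cap_d_mid (a point): Centre (half-way up, on the axis) of the tallest of four loose capacitors, upright round cans with black sleeves, a thin grey stripe down one side, an aluminium top and two small brass screw terminals on it; all look alike but for size. This one: diameter 46 mm, height 100 mm including the 4 mm terminals. z is its upright axis. It stands loose on the bench at the start.
- seat_1_top (a point): Centre of the top face of seat 1, one end of the row: one of four alike fixed flat round seats on the aluminium rail, grey rim, pale top with a brass dot at its centre, diameter 64 mm, no raised lip, top 14 mm above the bench. Seats 1, 2, 3, 4 stand in this order in a straight line along the rail, 90 mm from centre to centre; the frame's y axis runs along the rail from seat 4 towards seat 1, x across it.
- seat_2_top (a point): Centre of the top face of seat 2, between seats 1 and 3: one of four alike fixed flat round seats on the aluminium rail, grey rim, pale top with a brass dot at its centre, diameter 64 mm, no raised lip, top 14 mm above the bench. Seats 1, 2, 3, 4 stand in this order in a straight line along the rail, 90 mm from centre to centre; the frame's y axis runs along the rail from seat 4 towards seat 1, x across it.
- seat_3_top (a point): Centre of the top face of seat 3, between seats 2 and 4: one of four alike fixed flat round seats on the aluminium rail, grey rim, pale top with a brass dot at its centre, diameter 64 mm, no raised lip, top 14 mm above the bench. Seats 1, 2, 3, 4 stand in this order in a straight line along the rail, 90 mm from centre to centre; the frame's y axis runs along the rail from seat 4 towards seat 1, x across it.
- seat_4_top (a point): Centre of the top face of seat 4, the other end of the row: one of four alike fixed flat round seats on the aluminium rail, grey rim, pale top with a brass dot at its centre, diameter 64 mm, no raised lip, top 14 mm above the bench. Seats 1, 2, 3, 4 stand in this order in a straight line along the rail, 90 mm from centre to centre; the frame's y axis runs along the rail from seat 4 towards seat 1, x across it.
- post: Fixed terminal post: a ribbed red-brown insulator 34 mm across with a brass stud, 64 mm tall (its top 70 mm above the bench); origin at the centre of its underside. It stands on the rail in line with the seats, 87 mm beyond the end seat, at one end or the other (beyond seat 1 or beyond seat 4; this changes). The other end has a low dark steel clamp, 12 mm tall.

How it is judged:
By the outcome, as a careful person would: the job done as asked, in the order asked, and still so for the second after the job is handed in, with the robot touching nothing.
It also fails if it takes over 106 s, if anything falls off the work surface, if the arm or the gripper's body presses on something with over 40 N, if the wrist force passes 120 N, or if a joint passes its speed limit or range.

## Working session

There is one attempt and no reset: what is moved stays moved. The work goes in short steps, Python scripts to look and compute and a shell command to move; the robot and the scene stay as the last step left them, time stands still between calls to the robot, and variables do not carry over. Pictures are saved under pics/ and viewed, at most 14 in all, crops included, and the job is handed in when it is done.

```bash
mkdir -p pics; ls
python3 - <<'E'
from plant import *
import cv2,numpy as np
for n in("top","side"):
    p,d=snapshot(n); cv2.imwrite(f"pics/{n}0.png",p[:,:,::-1]); np.save(f"pics/{n}0.npy",d)
    c=calibration(n); print(n,c["K"],c["R"],c["t"],c["D"])
    for t in("cap_a_mid","seat_1_top","post"):
        print(t,[(np.round(x["centre"]).tolist(),round(x["confidence"],2)) for x in look_for(n,t)])
o=get_obs();print(o["tcp_pos"],o["tool_rot"],o["clock"],o["opening"])
E
```

```text
pics
top [[523.71992966   0.         282.44340871]
 [  0.         523.71992966 212.6169256 ]
 [  0.           0.           1.        ]] [[ 0.02660216 -0.9994409   0.02025347]
 [-0.98050401 -0.03003335 -0.19419031]
 [ 0.19469002 -0.01469273 -0.98075477]] [-0.02256549  0.56727255  1.20300042] [-0.00600497  0.          0.          0.          0.        ]
cap_a_mid [([136.0, 254.0], 0.51)]
seat_1_top [([231.0, 201.0], 0.82)]
post [([377.0, 224.0], 0.63)]
side [[460.95011711   0.         282.31840757]
 [  0.         460.95011711 216.16620796]
 [  0.           0.           1.        ]] [[ 0.86590832 -0.49982621 -0.01940482]
 [-0.39040398 -0.65107266 -0.65091406]
 [ 0.31270996  0.57120762 -0.75890338]] [-0.47605332  0.28260342  1.02113368] [0.01467412 0.         0.         0.         0.        ]
cap_a_mid [([196.0, 167.0], 0.55)]
seat_1_top [([278.0, 206.0], 0.66)]
post [([334.0, 305.0], 0.7), ([320.0, 277.0], 0.69)]
[0.21355155 0.58730199 0.20945935] [[-9.39792433e-01  3.41745785e-01 -4.64751670e-05]
 [ 3.41745784e-01  9.39792394e-01 -2.75240101e-04]
 [-5.03851360e-05 -2.74551257e-04 -9.99999961e-01]] 0.4 0.08538834611091276
```

View pics/top0.png

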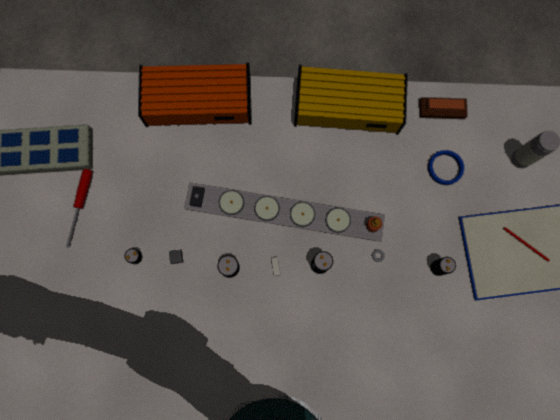

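View pics/side0.png

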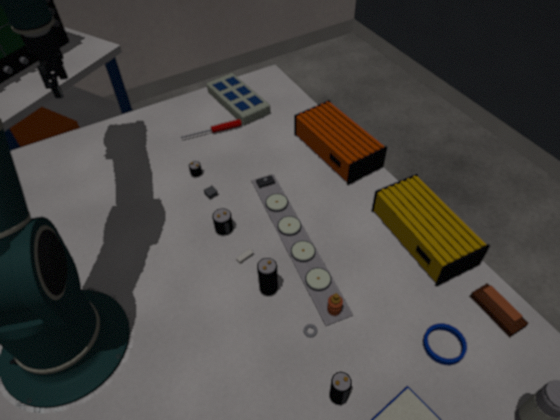

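Pale seats run from (231,202) to (338,219). The post is at the right end (374,224), the −y side, and the clamp is at (197,197). The caps are at (133,255), (228,265), (321,261) and (445,265). Next I measure them with depth.

```bash
cat > h.py <<'E'
import cv2,numpy as np
from plant import *
def cloud(n,d):
    c=calibration(n);K,D,R,t=(np.array(c[k],float) for k in("K","D","R","t"))
    h,w=d.shape;u=np.stack(np.meshgrid(np.arange(w),np.arange(h)),-1).reshape(-1,1,2).astype(float)
    r=cv2.undistortPoints(u,K,D).reshape(h,w,2)
    return (np.dstack([r*d[...,None],d])-t)@R     # R^T(x-t)
def project(n,X):
    c=calibration(n);return cv2.projectPoints(np.array(X,float).reshape(-1,1,3),cv2.Rodrigues(c["R"])[0],c["t"],c["K"],np.array(c["D"],float))[0].reshape(-1,2)
def go(target,yaw=None):
    """shift left in the tool's axes (mm) to target; yaw of tool y wanted (deg)"""
    o=get_obs();R=np.array(o["tool_rot"]);print("clk",round(o["clock"],2),"tcp",np.round(o["tcp_pos"],4),"open",round(o["opening"],4),
      "shift mm",np.round(1000*R.T@(np.array(target)-o["tcp_pos"]),1))
    y=np.degrees(np.arctan2(R[1,1],R[0,1]));print("yaw",round(y,2),"roll needed",None if yaw is None else round((-(yaw-y)+90)%180-90,2),"F",np.round(o["wrist_force"],1))
E
python3 - <<'E'
from h import *
for n,pts in(("top",[(133,255),(228,265),(321,261),(445,265)]),("side",[(195,165),(222,217),(267,265),(341,380)])):
    d=np.load(f"pics/{n}0.npy");P=cloud(n,d);im=cv2.imread(f"pics/{n}0.png")
    for u,v in pts:
        s=P[v-30:v+31,max(u-30,0):u+31].reshape(-1,3);s=s[(s[:,2]>.015)&(s[:,2]<.15)]
        zt=np.percentile(s[:,2],90);T=s[s[:,2]>zt-.006]
        (x,y),r=cv2.minEnclosingCircle((T[:,:2]*1000).astype(np.float32))
        print(n,u,v,"top z",round(zt,4),"mean",np.round(T.mean(0),4),"circ",round(x,1),round(y,1),round(r,1),len(T))
    g=im.astype(int);m=((g.min(2)>105)*255).astype(np.uint8)
    m=((P[...,2]>.009)&(P[...,2]<.022)&(g.min(2)>np.percentile(g.min(2),90)))
    S=[(231,202),(267,208),(302,213),(338,219)] if n=="top" else [(277,203),(289,226),(303,251),(318,279)]
    for u,v in S:
        print(g[v+4,u+4],end="")
        hsv=g[v-18:v+19,u-18:u+19];ref=g[v+5,u+5]
        k=(np.abs(hsv-ref).max(2)<22).astype(np.uint8)
        k=cv2.morphologyEx(k,cv2.MORPH_CLOSE,np.ones((5,5)))
        c,l,st,ce=cv2.connectedComponentsWithStats(k);i=l[18+5,18+5]
        # ray to z=.014
        q=ce[i]+[u-18,v-18];C=calibration(n);K,D,R,t=(np.array(C[a],float) for a in("K","D","R","t"))
        r=np.r_[cv2.undistortPoints(q.reshape(1,1,2),K,D).ravel(),1]@R;o=-t@R
        print(n,q.round(1),st[i][4],np.round(o+r*(.014-o[2])/r[2],4),"depth pt",np.round(np.median(P[v-6:v+7,u-6:u+7].reshape(-1,3),0),4))
E
```

```text
top 133 255 top z 0.0384 mean [0.4572 0.3521 0.0356] circ 457.7 351.2 17.6 132
top 228 265 top z 0.0577 mean [0.438  0.1199 0.0552] circ 438.2 119.6 24.8 314
top 321 261 top z 0.0977 mean [ 0.4511 -0.1014  0.0953] circ 451.3 -101.4 22.7 279
top 445 265 top z 0.0771 mean [ 0.452  -0.3944  0.075 ] circ 452.3 -394.5 20.1 213
[105 121 119]top [231.  200.3] 723 [0.6033 0.1221 0.014 ] depth pt [0.599  0.1215 0.0127]
[104 119 120]top [266.9 206.6] 779 [0.59  0.032 0.014] depth pt [0.5869 0.0318 0.0123]
[107 123 123]top [302.  211.2] 748 [ 0.5811 -0.0556  0.014 ] depth pt [ 0.5766 -0.0558  0.0125]
[103 120 115]top [338.  216.8] 728 [ 0.5696 -0.1454  0.014 ] depth pt [ 0.5643 -0.1453  0.0131]
side 195 165 top z 0.0382 mean [0.4577 0.3484 0.0368] circ 459.1 348.6 18.5 90
side 222 217 top z 0.058 mean [0.4383 0.116  0.0564] circ 437.9 117.0 26.7 237
side 267 265 top z 0.0975 mean [ 0.4513 -0.1046  0.0963] circ 452.3 -103.9 23.5 281
side 341 380 top z 0.0784 mean [ 0.4518 -0.3965  0.0765] circ 452.5 -395.5 20.5 338
[ 98 108 106]side [276.  206.7] 470 [0.5911 0.1053 0.014 ] depth pt [0.6    0.1163 0.014 ]
[109 121 119]side [289.6 226.8] 1301 [0.5867 0.0254 0.014 ] depth pt [0.587  0.0273 0.0144]
[110 121 119]side [304.6 249.4] 669 [ 0.5816 -0.0573  0.014 ] depth pt [ 0.5756 -0.0592  0.0141]
[108 120 117]side [319.3 277.6] 697 [ 0.5678 -0.1464  0.014 ] depth pt [ 0.5628 -0.1477  0.014 ]
```

```bash
cat >> h.py <<'E'
def rect(n,im,z,x0,x1,y0,y1,mm=.5):
    """world-plane view: column grows with -y, row with -x"""
    ys=np.arange(y1,y0,-mm/1000);xs=np.arange(x1,x0,-mm/1000);Y,X=np.meshgrid(ys,xs)
    q=project(n,np.dstack([X,Y,0*X+z])).astype(np.float32).reshape(*X.shape,2)
    return cv2.remap(im,q,None,cv2.INTER_CUBIC)
E
python3 - <<'E'
from h import *
o=[]
for n in("top","side"):
    w=rect(n,cv2.imread(f"pics/{n}0.png"),.014,.50,.66,-.22,.18)
    g=cv2.GaussianBlur(cv2.cvtColor(w,cv2.COLOR_BGR2GRAY),(0,0),2)
    c=cv2.HoughCircles(g,cv2.HOUGH_GRADIENT,1,120,param1=40,param2=14,minRadius=48,maxRadius=70)
    v=cv2.convertScaleAbs(w,alpha=1.7)
    for a,b,r in c[0]:
        print(n,"x %.4f y %.4f r %.1fmm"%(.66-b*.0005,.18-a*.0005,r/2));cv2.circle(v,(int(a),int(b)),int(r),(0,0,255),1);cv2.circle(v,(int(a),int(b)),2,(255,0,0),-1)
    o.append(v[:300])
cv2.imwrite("pics/rect.png",np.vstack(o))
E
```

```text
top x 0.5998 y 0.1223 r 28.1mm
top x 0.5753 y -0.0553 r 28.1mm
top x 0.5868 y 0.0333 r 27.7mm
top x 0.5623 y -0.1447 r 27.9mm
side x 0.5638 y -0.1472 r 27.0mm
side x 0.5768 y -0.0563 r 27.6mm
side x 0.6013 y 0.1208 r 27.2mm
side x 0.5872 y 0.0312 r 26.8mm
```

View pics/rect.png

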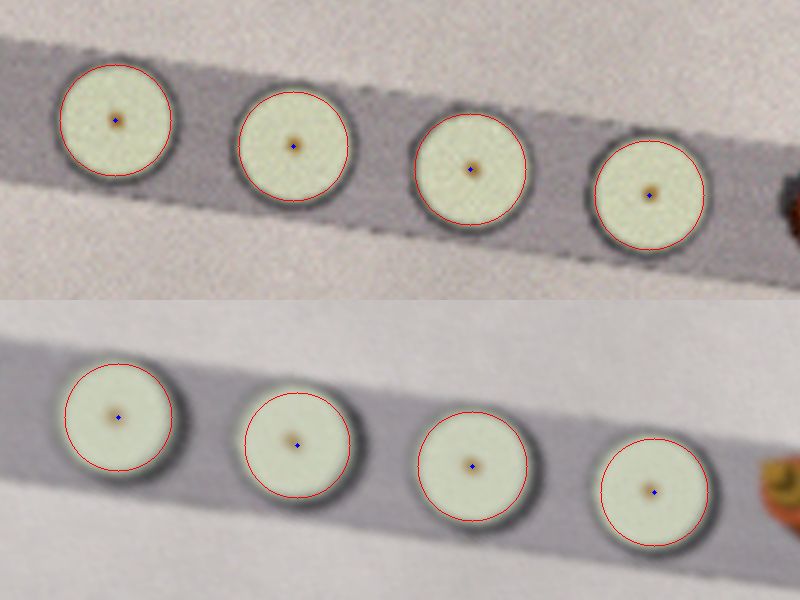

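The rectified views show all four seat circles fitting cleanly, and the two cameras agree to about 2 mm. The four seats, starting from the clamp end, are (.600,.122), (.588,.033), (.575,-.057) and (.563,-.146). I'll roll the tool so it closes across the rail (yaw −8°), then start with A.

```bash
python3 -m pendant '[85,0,0,0,7.1,85,0,0,0,7.1,85,0,0,0,7.1,85,0,0,0,7.1,85,0,0,0,7.1,85,0,0,0,7.1,85,0,0,0,7.1,85,0,0,0,7.1,85,0,0,0,7.1,85,0,0,0,7.1,85,0,0,0,7.1,85,0,0,0,0]' 50; python3 -c "
from h import *
go([.4582,.3503,.10],-8)"
```

```text
clock: 1.4
tcp_pos: [0.2135, 0.5874, 0.2095]
tool_rot: [[0.147, 0.989, 0.0], [0.989, -0.147, -0.0], [-0.0, 0.0, -1.0]]
wrist_force: [-0.8, 0.6, 0.4]
opening: 0.0852
grip_force: 0.0
clk 1.4 tcp [0.2135 0.5874 0.2095] open 0.0852 shift mm [-198.5  276.9  109.6]
yaw -8.45 roll needed -0.45 F [-0.8  0.6  0.4]
```

```bash
python3 -m pendant '[85,-20,27.7,11,-0.45,85,-20,27.7,11,0,85,-20,27.7,11,0,85,-20,27.7,11,0,85,-20,27.7,11,0,85,-20,27.7,11,0,85,-20,27.7,11,0,85,-20,27.7,11,0,85,-20,27.7,11,0,85,-20,27.7,11,0,85,0,0,0,0,85,0,0,0,0]'; python3 -c "
from h import *
go([.4582,.3503,.006],-8)"
```

```text
clock: 2.4
tcp_pos: [0.4626, 0.3502, 0.099]
tool_rot: [[0.132, 0.991, -0.0], [0.991, -0.132, -0.001], [-0.001, -0.0, -1.0]]
wrist_force: [-0.0, 1.1, 0.2]
opening: 0.085
grip_force: 0.0
clk 2.4 tcp [0.4626 0.3502 0.099 ] open 0.085 shift mm [-0.3 -4.3 93. ]
yaw -7.59 roll needed 0.41 F [-0.   1.1  0.2]
```

```bash
python3 -m pendant '[85,0,-4,8,0.4,85,0,0,20,0,85,0,0,20,0,85,0,0,20,0,85,0,0,15,0,85,0,0,10,0,85,0,0,0,0,30,0,0,0,0,30,0,0,0,0,30,0,0,0,0,30,0,0,0,0,30,0,0,0,0]' 50; python3 -m pendant '[30,0,0,0,0,30,0,0,0,0,30,0,0,0,0,30,0,0,0,0]'
python3 - <<'E'
from h import *
go([.4582,.3503,.006])
p,d=snapshot("side");cv2.imwrite("pics/g1.png",cv2.resize(cv2.convertScaleAbs(p[60:260,80:330,::-1],alpha=1.8),None,fx=3,fy=3))
E
```

```text
clock: 3.4
tcp_pos: [0.4577, 0.3531, 0.0077]
tool_rot: [[0.14, 0.99, 0.001], [0.99, -0.14, 0.001], [0.001, 0.001, -1.0]]
wrist_force: [-4.4, -2.4, 13.5]
opening: 0.033
grip_force: 48.3
clock: 3.73
tcp_pos: [0.4577, 0.3531, 0.0077]
tool_rot: [[0.14, 0.99, 0.001], [0.99, -0.14, 0.001], [0.001, 0.001, -1.0]]
wrist_force: [-3.5, -1.2, 13.4]
opening: 0.033
grip_force: 48.4
clk 3.73 tcp [0.4577 0.3531 0.0077] open 0.033 shift mm [-2.7  0.9  1.7]
yaw -8.03 roll needed None F [-3.5 -1.2 13.4]
```

View pics/g1.png

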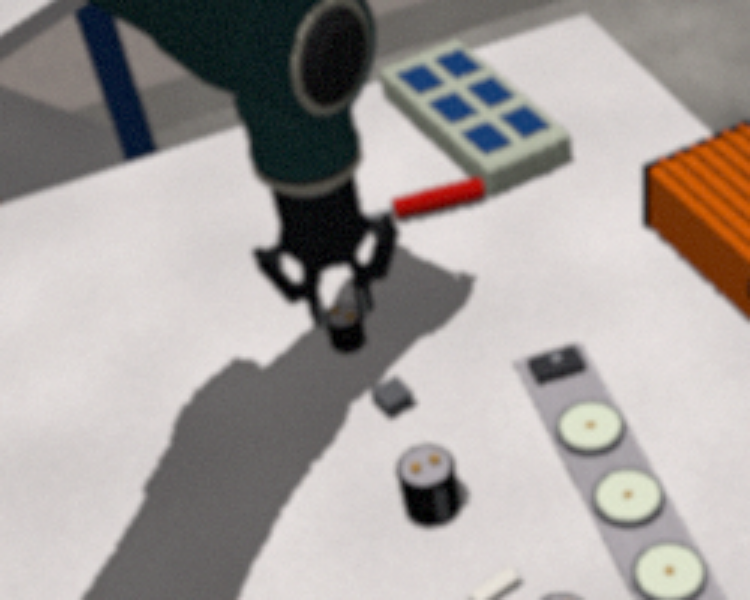

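```bash
python3 -m pendant '[30,0,0,-5,0,30,0,0,-15,0,30,0,0,-15,0,30,0,0,-15,0,30,0,0,0,0]'; python3 -c "
from h import *
go([.6006,.1244,.045],-8)"
```

```text
clock: 4.2
tcp_pos: [0.4587, 0.3536, 0.0596]
tool_rot: [[0.14, 0.99, 0.003], [0.99, -0.14, 0.003], [0.003, 0.003, -1.0]]
wrist_force: [0.5, 1.1, 0.7]
opening: 0.0328
grip_force: 49.7
clk 4.2 tcp [0.4587 0.3536 0.0596] open 0.0328 shift mm [-207.1  172.6   14.4]
yaw -8.04 roll needed -0.04 F [0.5 1.1 0.7]
```

```bash
python3 -m pendant '[30,-10,8,0,0,30,-20,17,0,0,30,-25,21,0,0,30,-25,21,0,0,30,-25,21,0,0,30,-25,21,0,0,30,-25,21,0,0,30,-25,21,0,0,30,-17,14,5,0,30,-10,7,5,0,30,0,0,5,0,30,0,0,0,0]'
cat >> h.py <<'E'
def captop(n,d,X,rad=.035,z0=.02,zmax=.2,ztop=None):
    P=cloud(n,d).reshape(-1,3);s=P[(np.hypot(*(P[:,:2]-X[:2]).T)<rad)&(P[:,2]>z0)&(P[:,2]<zmax)]
    zt=ztop or np.percentile(s[:,2],90);T=s[abs(s[:,2]-zt+.002)<.005]
    (x,y),r=cv2.minEnclosingCircle((T[:,:2]*1000).astype(np.float32))
    print(n,"z",round(zt,4),"mean",np.round(T.mean(0),4),"circ",round(x,1),round(y,1),round(r,1),len(T))
E
python3 - <<'E'
from h import *
go([.6006,.1244,.045],-8)
o=[]
for n,s in(("top",(170,40)),("side",(220,90))):
    p,d=snapshot(n);np.save(f"pics/{n}1.npy",d);x,y=s
    o.append(cv2.resize(cv2.convertScaleAbs(p[y:y+200,x:x+130,::-1],alpha=1.8),None,fx=3,fy=3))
cv2.imwrite("pics/g2.png",np.hstack(o))
E
```

```text
clock: 5.2
tcp_pos: [0.5978, 0.1231, 0.0399]
tool_rot: [[0.141, 0.99, -0.002], [0.99, -0.141, -0.001], [-0.001, -0.002, -1.0]]
wrist_force: [0.5, 1.0, -0.1]
opening: 0.0325
grip_force: 49.8
clk 5.2 tcp [0.5978 0.1231 0.0399] open 0.0325 shift mm [ 1.6  2.6 -5.1]
yaw -8.08 roll needed -0.08 F [ 0.5  1.  -0.1]
```

View pics/g2.png

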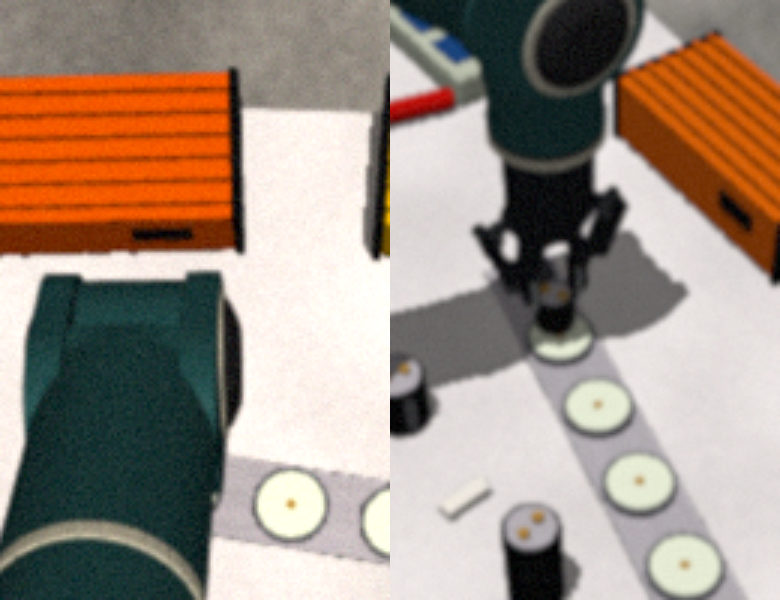

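Run:
```python
from h import *
captop("side",np.load("pics/side0.npy"),[.4582,.350])
d=np.load("pics/side1.npy");P=cloud("side",d).reshape(-1,3)
s=P[(np.hypot(P[:,0]-.6,P[:,1]-.12)<.03)&(P[:,2]>.02)&(P[:,2]<.11)]
print(np.histogram(s[:,2],np.arange(.02,.112,.004)))
for a in(.060,.064,.068): 
    T=s[abs(s[:,2]-a-.002)<.002];print(a,T.mean(0).round(4),T.min(0).round(4),T.max(0).round(4),len(T))
captop("side",d,[.6,.12],.03,ztop=.070)
```

```text
side z 0.0392 mean [0.4574 0.3486 0.0366] circ 459.1 348.6 18.5 87
(array([ 0,  0,  1,  9, 10, 15, 16, 10, 15, 11, 13, 38, 71, 21, 11, 10, 14,
       10, 13, 10, 11,  8]), array([0.02 , 0.024, 0.028, 0.032, 0.036, 0.04 , 0.044, 0.048, 0.052,
       0.056, 0.06 , 0.064, 0.068, 0.072, 0.076, 0.08 , 0.084, 0.088,
       0.092, 0.096, 0.1  , 0.104, 0.108]))
0.06 [0.5897 0.1092 0.0618] [0.5789 0.1045 0.0601] [0.6058 0.1187 0.0634] 13
0.064 [0.5971 0.1173 0.0663] [0.5799 0.1047 0.064 ] [0.6175 0.1397 0.0679] 38
0.068 [0.5994 0.12   0.0698] [0.5731 0.1046 0.068 ] [0.6248 0.1379 0.0718] 71
side z 0.07 mean [0.598  0.1187 0.0687] circ 599.0 113.8 25.9 119
```

```bash
python3 -m pendant '[30,1.6,2.6,4,0,30,0,0,4,0,30,0,0,4,0,30,0,0,3,0,30,0,0,0,0,30,0,0,0,0]'; python3 -c "
from h import *
go([.6006,.1244,.0215],-8)"
```

```text
clock: 5.8
tcp_pos: [0.6014, 0.1248, 0.0264]
tool_rot: [[0.14, 0.99, -0.0], [0.99, -0.14, -0.0], [-0.0, -0.0, -1.0]]
wrist_force: [0.1, -0.1, -0.8]
opening: 0.0328
grip_force: 49.8
clk 5.8 tcp [0.6014 0.1248 0.0264] open 0.0328 shift mm [-0.6 -0.8  4.9]
yaw -8.03 roll needed -0.03 F [ 0.1 -0.1 -0.8]
```

```bash
python3 -m pendant '[30,-0.6,-0.8,2,0,30,0,0,1.5,0,30,0,0,1,0,30,0,0,0,0,30,0,0,0,0]'; python3 -c "
from h import *
go([.6006,.1244,.0215],-8)"
```

```text
clock: 6.22
tcp_pos: [0.6007, 0.1243, 0.0221]
tool_rot: [[0.14, 0.99, 0.0], [0.99, -0.14, -0.0], [-0.0, 0.0, -1.0]]
wrist_force: [-0.0, 0.4, -0.1]
opening: 0.033
grip_force: 50.0
clk 6.22 tcp [0.6007 0.1243 0.0221] open 0.033 shift mm [ 0.  -0.2  0.6]
yaw -8.04 roll needed -0.04 F [-0.   0.4 -0.1]
```

```bash
python3 -m pendant '[30,0,0,0.6,0,30,0,0,0,0,40,0,0,0,0,50,0,0,0,0,60,0,0,0,0,85,0,0,0,0,85,0,0,0,0,85,0,0,0,0,85,0,0,-10,0,85,0,0,-20,0,85,0,0,-40,0,85,0,0,-30,0]'; python3 -m pendant '[85,0,0,-5,0,85,0,-20,0,0,85,0,-30,0,0,85,0,-35,0,0,85,0,-30,0,0,85,0,-20,0,0,85,0,0,0,0]';python3 - <<'E'
from h import *
go([.4381,.1185,.02],-8)
for n in("side","top"):
    p,d=snapshot(n);captop(n,d,[.6,.122]); np.save(f"pics/{n}2.npy",d);cv2.imwrite(f"pics/{n}2.png",p[:,:,::-1])
E
```

```text
clock: 7.22
tcp_pos: [0.6008, 0.1241, 0.1241]
tool_rot: [[0.14, 0.99, 0.0], [0.99, -0.14, -0.0], [-0.0, 0.0, -1.0]]
wrist_force: [0.6, -1.0, -0.1]
opening: 0.0849
grip_force: 0.0
clock: 7.8
tcp_pos: [0.4637, 0.144, 0.1271]
tool_rot: [[0.138, 0.99, -0.001], [0.99, -0.138, 0.001], [0.001, -0.001, -1.0]]
wrist_force: [1.4, 0.7, 0.9]
opening: 0.0851
grip_force: 0.0
clk 7.8 tcp [0.4637 0.144  0.1271] open 0.0851 shift mm [-28.9 -21.6 107.1]
yaw -7.93 roll needed 0.07 F [1.4 0.7 0.9]
side z 0.0529 mean [0.5993 0.1204 0.0505] circ 600.5 121.2 18.7 106
top z 0.0518 mean [0.6017 0.1204 0.0491] circ 599.6 124.5 17.9 109
```

```bash
python3 -m pendant '[85,-15,-11,10,0,85,-14,-10.5,15,0,85,0,0,10,0,85,0,0,0,0,85,0,0,0,0]'; python3 -c "
from h import *
go([.4381,.1185,.02],-8)"
```

```text
clock: 8.32
tcp_pos: [0.4426, 0.1175, 0.0916]
tool_rot: [[0.14, 0.99, 0.0], [0.99, -0.14, -0.0], [-0.0, 0.0, -1.0]]
wrist_force: [0.2, -0.8, 0.0]
opening: 0.0854
grip_force: 0.0
clk 8.32 tcp [0.4426 0.1175 0.0916] open 0.0854 shift mm [ 0.4 -4.6 71.6]
yaw -8.07 roll needed -0.07 F [ 0.2 -0.8  0. ]
```

```bash
python3 -m pendant '[85,0.4,-4.6,3,0,85,0,0,15,0,85,0,0,20,0,85,0,0,20,0,85,0,0,13,0,85,0,0,0,0,50,0,0,0,0,44,0,0,0,0,44,0,0,0,0,44,0,0,0,0,44,0,0,0,0,44,0,0,0,0]'; python3 -c "
from h import *
go([.4381,.1185,.02],-8)"; python3 -m pendant '[44,0,0,-5,0,44,0,0,-15,0,44,0,0,-15,0,44,0,0,-10,0,44,0,0,0,0]'; python3 -c "
from h import *
go([.5878,.0326,.06],-8)"
```

```text
clock: 9.32
tcp_pos: [0.438, 0.119, 0.0219]
tool_rot: [[0.14, 0.99, 0.002], [0.99, -0.14, 0.001], [0.001, 0.002, -1.0]]
wrist_force: [-3.5, -1.3, 14.8]
opening: 0.0474
grip_force: 48.9
clk 9.32 tcp [0.438  0.119  0.0219] open 0.0474 shift mm [-0.4  0.1  1.9]
yaw -8.03 roll needed -0.03 F [-3.5 -1.3 14.8]
clock: 9.73
tcp_pos: [0.4383, 0.1191, 0.0676]
tool_rot: [[0.14, 0.99, 0.003], [0.99, -0.14, 0.002], [0.002, 0.003, -1.0]]
wrist_force: [0.4, 0.5, -1.5]
opening: 0.0477
grip_force: 51.8
clk 9.73 tcp [0.4383 0.1191 0.0676] open 0.0477 shift mm [-64.8 160.1   7.9]
yaw -8.03 roll needed -0.03 F [ 0.4  0.5 -1.5]
```

```bash
python3 -m pendant '[44,-15,8,0,0,44,-20,15,0,0,44,-17,22,0,0,44,-12,25,0,0,44,0,30,0,0,44,0,27,0,0,44,0,20,4,0,44,0,10,4,0,44,0,3,4,0,44,0,0,4,0,44,0,0,0,0,44,0,0,0,0]'
python3 - <<'E'
from h import *
go([.5879,.0331,.0359],-8)
p,d=snapshot("side");captop("side",np.load("pics/side0.npy"),[.438,.118],.03);captop("side",d,[.587,.032],.03,ztop=get_obs()["tcp_pos"][2]-.0219+.058)
E
```

```text
clock: 10.73
tcp_pos: [0.5855, 0.0331, 0.0492]
tool_rot: [[0.139, 0.99, -0.001], [0.99, -0.139, 0.0], [-0.0, -0.001, -1.0]]
wrist_force: [0.3, -0.4, -1.5]
opening: 0.0476
grip_force: 51.9
clk 10.73 tcp [0.5855 0.0331 0.0492] open 0.0476 shift mm [ 0.3  2.4 13.3]
yaw -8.01 roll needed -0.01 F [ 0.3 -0.4 -1.5]
side z 0.0585 mean [0.4383 0.1157 0.0562] circ 437.9 117.0 26.7 235
side z 0.0857 mean [0.5868 0.0297 0.0835] circ 586.6 28.3 28.8 234
```

```bash
python3 -m pendant '[44,0.3,2,3,0,44,0,0,4,0,44,0,0,3,0,44,0,0,1,0,44,0,0,0,0,44,0,0,0,0]'; python3 -c "
from h import *
go([.5879,.0331,.0358],-8)"
```

```text
clock: 11.28
tcp_pos: [0.5887, 0.0328, 0.0384]
tool_rot: [[0.14, 0.99, -0.0], [0.99, -0.14, -0.0], [-0.0, -0.0, -1.0]]
wrist_force: [-0.2, 0.0, -2.0]
opening: 0.0478
grip_force: 51.9
clk 11.28 tcp [0.5887 0.0328 0.0384] open 0.0478 shift mm [ 0.2 -0.8  2.6]
yaw -8.04 roll needed -0.04 F [-0.2  0.  -2. ]
```

```bash
python3 -m pendant '[44,0.2,-0.8,1.5,0,44,0,0,1,0,44,0,0,0,0,44,0,0,0,0,52,0,0,0,0,60,0,0,0,0,85,0,0,0,0,85,0,0,0,0,85,0,0,0,0,85,0,0,-15,0,85,0,0,-35,0,85,0,0,-35,0]'; python3 -m pendant '[85,0,0,-20,0,85,-20,-10,0,0,85,-40,-10,0,0,85,0,0,0,0]';python3 - <<'E'
from h import *
go([.4523,-.395,.12],-8)
for n in("side",):
    p,d=snapshot(n);captop(n,d,[.5878,.0326])
E
```

```text
clock: 12.28
tcp_pos: [0.587, 0.0329, 0.1211]
tool_rot: [[0.14, 0.99, -0.003], [0.99, -0.14, -0.001], [-0.001, -0.002, -1.0]]
wrist_force: [0.2, -0.6, 0.9]
opening: 0.0853
grip_force: 0.0
clock: 12.62
tcp_pos: [0.5576, -0.03, 0.1417]
tool_rot: [[0.146, 0.989, 0.0], [0.989, -0.146, -0.002], [-0.002, 0.0, -1.0]]
wrist_force: [0.1, -1.6, 0.2]
opening: 0.0852
grip_force: 0.0
clk 12.62 tcp [ 0.5576 -0.03    0.1417] open 0.0852 shift mm [-376.5  -50.9   22.4]
yaw -8.39 roll needed -0.39 F [ 0.1 -1.6  0.2]
side z 0.0716 mean [0.5864 0.0306 0.0701] circ 587.4 32.9 27.0 239
```

```bash
python3 -m pendant '[85,-20,-3,0,0,85,-38,-5,0,0,85,-38,-5,0,0,85,-38,-5,0,0,85,-38,-5,0,0,85,-38,-5,0,0,85,-38,-5,0,0,85,-38,-5,0,0,85,-38,-5,0,0,85,-36,-5,10,0,85,-16,-3,12,0,85,0,0,0,0]'; python3 -m pendant '[85,0,0,0,0,85,0,0,0,0]';python3 -c "
from h import *
go([.4523,-.395,.04],-8)"
```

```text
clock: 13.67
tcp_pos: [0.4539, -0.392, 0.1171]
tool_rot: [[0.145, 0.989, -0.003], [0.989, -0.145, -0.001], [-0.001, -0.003, -1.0]]
wrist_force: [-0.6, 0.2, -0.2]
opening: 0.0851
grip_force: 0.0
clock: 13.83
tcp_pos: [0.4575, -0.3877, 0.119]
tool_rot: [[0.139, 0.99, 0.0], [0.99, -0.139, 0.0], [0.0, 0.0, -1.0]]
wrist_force: [1.0, -0.4, -0.1]
opening: 0.0848
grip_force: 0.0
clk 13.83 tcp [ 0.4575 -0.3877  0.119 ] open 0.0848 shift mm [-8.  -4.1 79. ]
yaw -7.98 roll needed 0.02 F [ 1.  -0.4 -0.1]
```

```bash
python3 -m pendant '[85,-8,-4.1,0,0,85,0,0,5,0,85,0,0,18,0,85,0,0,20,0,85,0,0,20,0,85,0,0,14,0,85,0,0,0,0,85,0,0,0,0,40,0,0,0,0,34,0,0,0,0,34,0,0,0,0,34,0,0,0,0]'; python3 -m pendant '[34,0,0,0,0,34,0,0,0,0]';python3 -c "
from h import *
go([.4523,-.395,.04],-8)"; python3 -m pendant '[34,0,0,-5,0,34,0,0,-15,0,34,0,0,-20,0,34,0,0,-20,0,34,0,0,-10,0,34,0,0,0,0]'; python3 -c "
from h import *
go([.5754,-.0566,.11],-8)"
```

```text
clock: 14.83
tcp_pos: [0.4519, -0.3962, 0.0428]
tool_rot: [[0.14, 0.99, 0.001], [0.99, -0.14, -0.001], [-0.001, 0.001, -1.0]]
wrist_force: [1.3, 2.8, 31.0]
opening: 0.0382
grip_force: 36.9
clock: 15.0
tcp_pos: [0.4521, -0.3964, 0.0431]
tool_rot: [[0.14, 0.99, 0.001], [0.99, -0.14, -0.001], [-0.001, 0.001, -1.0]]
wrist_force: [-0.2, 0.2, 10.2]
opening: 0.0376
grip_force: 49.0
clk 15.0 tcp [ 0.4521 -0.3964  0.0431] open 0.0376 shift mm [1.4 0.  3.1]
yaw -8.03 roll needed -0.03 F [-0.2  0.2 10.2]
clock: 15.5
tcp_pos: [0.4524, -0.3967, 0.1143]
tool_rot: [[0.14, 0.99, 0.003], [0.99, -0.14, -0.002], [-0.002, 0.003, -1.0]]
wrist_force: [0.5, -0.1, -1.2]
opening: 0.0376
grip_force: 50.5
clk 15.5 tcp [ 0.4524 -0.3967  0.1143] open 0.0376 shift mm [354.   74.3   4. ]
yaw -8.03 roll needed -0.03 F [ 0.5 -0.1 -1.2]
```

```bash
python3 -m pendant '[34,0,0,-15,0,34,10,5,-20,0,34,25,5,-10,0,34,35,7,0,0,34,38,8,0,0,34,38,8,0,0,34,38,8,0,0,34,38,8,0,0,34,38,8,0,0,34,38,7,0,0,34,34,6,0,0,34,18,3,0,0]'; python3 -m pendant '[34,0,0,5,0,34,0,0,15,0,34,0,0,15,0,34,0,0,10,0,34,0,0,0,0]';python3 -c "
from h import *
go([.5752,-.058,.0571],-8)"
```

```text
clock: 16.5
tcp_pos: [0.5733, -0.0545, 0.1558]
tool_rot: [[0.135, 0.991, -0.001], [0.991, -0.135, 0.001], [0.001, -0.001, -1.0]]
wrist_force: [-0.4, 0.4, -1.8]
opening: 0.0373
grip_force: 50.6
clock: 16.92
tcp_pos: [0.5712, -0.0598, 0.1094]
tool_rot: [[0.14, 0.99, -0.004], [0.99, -0.14, -0.0], [-0.001, -0.004, -1.0]]
wrist_force: [0.1, -0.6, -1.5]
opening: 0.0373
grip_force: 50.6
clk 16.92 tcp [ 0.5712 -0.0598  0.1094] open 0.0373 shift mm [ 2.4  3.9 52.3]
yaw -8.05 roll needed -0.05 F [ 0.1 -0.6 -1.5]
```

```bash
python3 -m pendant '[34,2.4,3.9,8,0,34,0,0,12,0,34,0,0,12,0,34,0,0,8,0,34,0,0,4,0,34,0,0,0,0,34,0,0,0,0]'
python3 - <<'E'
from h import *
go([.5752,-.058,.0571],-8)
p,d=snapshot("side");captop("side",np.load("pics/side0.npy"),[.4523,-.395],.028);captop("side",d,[.5754,-.057],.028,ztop=get_obs()["tcp_pos"][2]-.0431+.078)
E
```

```text
clock: 17.5
tcp_pos: [0.5769, -0.0579, 0.068]
tool_rot: [[0.14, 0.99, -0.0], [0.99, -0.14, -0.0], [-0.0, -0.0, -1.0]]
wrist_force: [0.6, 0.0, -1.1]
opening: 0.0377
grip_force: 50.6
clk 17.5 tcp [ 0.5769 -0.0579  0.068 ] open 0.0377 shift mm [-0.3 -1.7 10.9]
yaw -8.04 roll needed -0.04 F [ 0.6  0.  -1.1]
side z 0.0784 mean [ 0.4515 -0.3966  0.0763] circ 453.1 -396.4 20.6 342
side z 0.1032 mean [ 0.5769 -0.0616  0.1013] circ 573.7 -62.5 25.5 176
```

```bash
python3 -m pendant '[34,-0.3,-1.5,4,0,34,0,0,3,0,34,0,0,2,0,34,0,0,0,0,34,0,0,0,0]'; python3 -c "
from h import *
go([.5752,-.058,.0571],-8)"
```

```text
clock: 17.97
tcp_pos: [0.5754, -0.0579, 0.059]
tool_rot: [[0.14, 0.99, -0.0], [0.99, -0.14, -0.0], [-0.0, -0.0, -1.0]]
wrist_force: [0.8, -0.3, -2.0]
opening: 0.0376
grip_force: 50.6
clk 17.97 tcp [ 0.5754 -0.0579  0.059 ] open 0.0376 shift mm [-0.1 -0.2  1.9]
yaw -8.03 roll needed -0.03 F [ 0.8 -0.3 -2. ]
```

```bash
python3 -m pendant '[34,0,0,1.2,0,34,0,0,0.8,0,34,0,0,0,0,34,0,0,0,0,44,0,0,0,0,54,0,0,0,0,85,0,0,0,0,85,0,0,0,0,85,0,0,0,0,85,0,0,-15,0,85,0,0,-35,0,85,0,0,-35,0]'; python3 -m pendant '[85,0,0,-15,0,85,10,-20,0,0,85,15,-35,0,0,85,15,-35,0,0,85,10,-20,0,0,85,0,0,0,0]';python3 - <<'E'
from h import *
go([.4516,-.1027,.06],-8)
for n in("side",):
    p,d=snapshot(n);captop(n,d,[.5754,-.057])
    captop(n,d,[.4516,-.103])
E
```

```text
clock: 18.97
tcp_pos: [0.5745, -0.058, 0.1422]
tool_rot: [[0.14, 0.99, -0.003], [0.99, -0.14, -0.0], [-0.001, -0.003, -1.0]]
wrist_force: [0.8, 0.4, 0.6]
opening: 0.0851
grip_force: 0.0
clock: 19.47
tcp_pos: [0.4703, 0.0095, 0.157]
tool_rot: [[0.137, 0.991, -0.001], [0.991, -0.137, 0.002], [0.001, -0.001, -1.0]]
wrist_force: [1.0, -0.1, -0.1]
opening: 0.085
grip_force: 0.0
clk 19.47 tcp [0.4703 0.0095 0.157 ] open 0.085 shift mm [-113.9   -3.    96.8]
yaw -7.87 roll needed 0.13 F [ 1.  -0.1 -0.1]
side z 0.0915 mean [ 0.5747 -0.0602  0.0899] circ 574.5 -59.6 20.7 175
side z 0.0977 mean [ 0.451  -0.1047  0.096 ] circ 452.0 -103.1 23.6 278
```

```bash
python3 -m pendant '[85,-15,0,0,0,85,-25,-1,0,0,85,-30,-1,0,0,85,-25,-1,0,0,85,-15,0,0,0,85,-4,0,5,0,85,0,0,5,0,85,0,0,0,0,85,0,0,0,0]';python3 -c "
from h import *
go([.4516,-.1027,.06],-8)"
```

```text
clock: 20.27
tcp_pos: [0.4547, -0.1045, 0.1465]
tool_rot: [[0.139, 0.99, -0.001], [0.99, -0.139, -0.0], [-0.0, -0.001, -1.0]]
wrist_force: [-0.7, 0.4, 0.1]
opening: 0.085
grip_force: 0.0
clk 20.27 tcp [ 0.4547 -0.1045  0.1465] open 0.085 shift mm [ 1.4 -3.2 86.5]
yaw -7.97 roll needed 0.03 F [-0.7  0.4  0.1]
```

```bash
python3 -m pendant '[85,1.4,-3.2,0,0,85,0,0,6,0,85,0,0,18,0,85,0,0,22,0,85,0,0,22,0,85,0,0,18,0,85,0,0,0,0,85,0,0,0,0,44,0,0,0,0,40,0,0,0,0,40,0,0,0,0,40,0,0,0,0]'; python3 -m pendant '[40,0,0,0,0,40,0,0,0,0]';python3 -c "
from h import *
go([.4516,-.1027,.06],-8)"; python3 -m pendant '[40,0,0,-5,0,40,0,0,-12,0,40,0,0,-12,0,40,0,0,-5,0,40,0,0,0,0]'
python3 - <<'E'
from h import *
go([.5630,-.1457,.09],-8)
n="top";p,d=snapshot(n);captop(n,d,[.5754,-.0566]);cv2.imwrite("pics/top3.png",p[:,:,::-1])
cv2.imwrite("pics/g3.png",cv2.resize(cv2.convertScaleAbs(p[170:270,180:400,::-1],alpha=1.8),None,fx=3.6,fy=3.6))
E
```

```text
clock: 21.27
tcp_pos: [0.4523, -0.1036, 0.0621]
tool_rot: [[0.14, 0.99, 0.002], [0.99, -0.14, 0.0], [0.0, 0.002, -1.0]]
wrist_force: [-4.9, 1.6, 18.8]
opening: 0.0438
grip_force: 48.2
clock: 21.43
tcp_pos: [0.4523, -0.1036, 0.0622]
tool_rot: [[0.14, 0.99, 0.002], [0.99, -0.14, 0.0], [0.0, 0.002, -1.0]]
wrist_force: [-4.1, -0.1, 16.8]
opening: 0.0438
grip_force: 48.4
clk 21.43 tcp [ 0.4523 -0.1036  0.0622] open 0.0438 shift mm [ 0.8 -0.8  2.2]
yaw -8.03 roll needed -0.03 F [-4.1 -0.1 16.8]
clock: 21.85
tcp_pos: [0.4523, -0.1036, 0.0962]
tool_rot: [[0.14, 0.99, 0.002], [0.99, -0.14, 0.0], [0.0, 0.002, -1.0]]
wrist_force: [0.5, 0.1, -1.9]
opening: 0.0439
grip_force: 51.2
clk 21.85 tcp [ 0.4523 -0.1036  0.0962] open 0.0439 shift mm [-26.3 115.5   6.4]
yaw -8.03 roll needed -0.03 F [ 0.5  0.1 -1.9]
top z 0.0913 mean [ 0.5748 -0.0564  0.0889] circ 575.1 -56.1 19.8 207
```

View pics/g3.png

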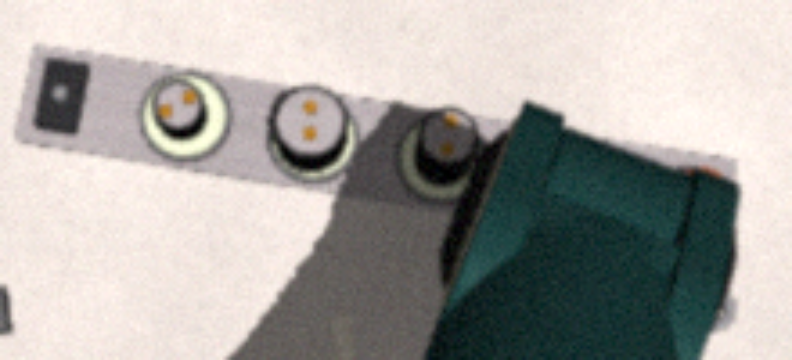

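Top view: A, B and C stand inside their seats at (180,103), (310,118) and (447,135). D is held, so I move it to the seat beside the post.

```bash
python3 -m pendant '[40,-10,2,0,0,40,-12,8,0,0,40,-5,15,0,0,40,0,22,0,0,40,0,25,0,0,40,0,22,0,0,40,0,13,0,0,40,0,7,0,0,40,0,0,0,0,40,0,0,0,0,40,0,0,0,0]'; python3 -c "
from h import *
go([.5630,-.1466,.0762],-8)"
```

```text
clock: 22.82
tcp_pos: [0.5596, -0.1465, 0.0947]
tool_rot: [[0.14, 0.99, -0.001], [0.99, -0.14, 0.0], [-0.0, -0.001, -1.0]]
wrist_force: [-0.7, 0.7, -2.7]
opening: 0.0435
grip_force: 51.4
clk 22.82 tcp [ 0.5596 -0.1465  0.0947] open 0.0435 shift mm [ 0.3  3.4 18.5]
yaw -8.06 roll needed -0.06 F [-0.7  0.7 -2.7]
```

```bash
python3 -m pendant '[40,0.3,3,4,0,40,0,0,5,0,40,0,0,4,0,40,0,0,2,0,40,0,0,0,0,40,0,0,0,0]'; python3 -c "
from h import *
go([.5630,-.1466,.0762],-8)"
```

```text
clock: 23.32
tcp_pos: [0.5635, -0.1464, 0.0799]
tool_rot: [[0.14, 0.99, -0.0], [0.99, -0.14, -0.0], [-0.0, -0.0, -1.0]]
wrist_force: [0.5, 0.5, -2.7]
opening: 0.0435
grip_force: 51.4
clk 23.32 tcp [ 0.5635 -0.1464  0.0799] open 0.0435 shift mm [-0.2 -0.5  3.7]
yaw -8.04 roll needed -0.04 F [ 0.5  0.5 -2.7]
```

```bash
python3 -m pendant '[40,-0.2,-0.4,2,0,40,0,0,1.2,0,40,0,0,0.6,0,40,0,0,0,0,50,0,0,0,0,60,0,0,0,0,85,0,0,0,0,85,0,0,0,0,85,0,0,0,0,85,0,0,-15,0,85,0,0,-35,0,85,0,0,-35,0]'; python3 -m pendant '[85,0,0,-15,0,85,-20,-20,0,0,85,-30,-25,0,0,85,-35,-20,0,0,85,-35,-15,0,0,85,-35,-15,0,0,85,-35,-10,0,0,85,-35,-10,0,0,85,-20,0,0,0,85,0,0,0,0,85,0,0,0,0]';python3 - <<'E'
from h import *
S=[(.6002,.1217),(.5878,.0326),(.5754,-.0566),(.5630,-.1457)]
o=[]
for n in("top","side"):
    p,d=snapshot(n)
    for s in S: captop(n,d,s)
    w=rect(n,p[:,:,::-1].copy(),.014,.50,.66,-.22,.18);o.append(cv2.convertScaleAbs(w[:300],alpha=1.8))
cv2.imwrite("pics/fin.png",np.vstack(o))
E
```

```text
clock: 24.32
tcp_pos: [0.5624, -0.1465, 0.1614]
tool_rot: [[0.14, 0.99, -0.003], [0.99, -0.14, -0.0], [-0.0, -0.003, -1.0]]
wrist_force: [1.6, -0.8, 1.3]
opening: 0.0852
grip_force: 0.0
clock: 25.23
tcp_pos: [0.4146, -0.374, 0.1761]
tool_rot: [[0.142, 0.99, -0.0], [0.99, -0.142, -0.0], [-0.0, -0.0, -1.0]]
wrist_force: [0.1, 1.0, -1.3]
opening: 0.0851
grip_force: 0.0
top z 0.0522 mean [0.5992 0.1233 0.0492] circ 599.1 124.1 18.5 153
top z 0.0715 mean [0.5864 0.0345 0.0687] circ 586.5 34.5 24.8 307
top z 0.0918 mean [ 0.5747 -0.0565  0.0891] circ 574.8 -56.4 20.0 203
top z 0.1115 mean [ 0.5617 -0.1442  0.1089] circ 562.1 -144.0 23.0 289Traceback (most recent call last):
  File "<stdin>", line 6, in <module>
  File "h.py", line 22, in captop
    zt=ztop or np.percentile(s[:,2],90);T=s[abs(s[:,2]-zt+.002)<.005]
               ~~~~~~~~~~~~~^^^^^^^^^^^
    return _quantile_unchecked(
        a, q, axis, out, overwrite_input, method, keepdims, weights)
    return _ureduce(a,
                    func=_quantile_ureduce_func,
    ...<5 lines>...
                    overwrite_input=overwrite_input,
                    method=method)
    r = func(a, **kwargs)
    result = _quantile(arr,
                       quantiles=q,
    ...<2 lines>...
                       out=out,
                       weights=wgt)
    slices_having_nans = np.isnan(arr[-1, ...])
                                  ~~~^^^^^^^^^
IndexError: index -1 is out of bounds for axis 0 with size 0
```

Run:
```python
from h import *
p,d=snapshot("top")
cv2.imwrite("pics/fin.png",cv2.resize(cv2.convertScaleAbs(p[170:270,180:400,::-1],alpha=1.8),None,fx=3.6,fy=3.6))
```

```text
(no output)
```

View pics/fin.png

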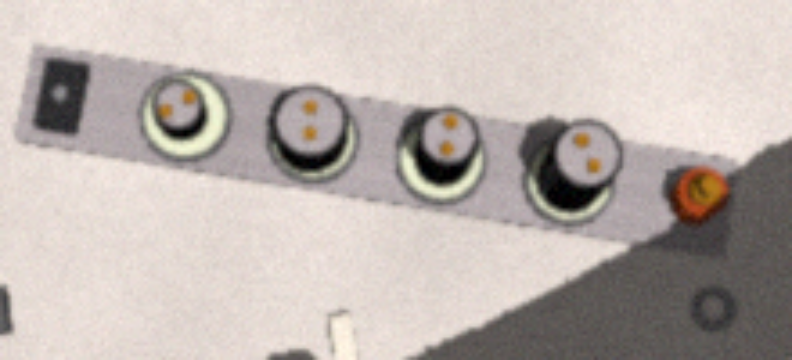

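All four caps stand upright on their seats in order, with the tallest at (580,150) next to the post at (700,190). The gripper is clear.

```bash
python3 -c "
from plant import *
print(close_job())"
```

```text
the job is handed in; nothing more can be done
None
```

The four capacitors stand upright on their seats in height order, tallest next to the terminal post, about 2 mm off centre at most by the top camera (the arm blocked the final side-camera check); the job is handed in at about 25 s of the 106 s allowed.

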